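Tuck the drip plate under the splash flap and hold it flat

TASK

Lay the loose metal drip plate on the sloped draining board, below the hinged splash flap, then slide it up the board so that the whole of its upper edge is tucked about 30 mm under the flap, square to the board and near its middle, without lifting the flap. Finish while still holding the plate by its grip rib and pressing it firmly flat onto the board (about 10 N): do not let go. Leave the timer and the small bottle where they are.

Things in the scene. Friction and masses are not known exactly. Their poses are not given: they have to be found in the camera images.
- drip_plate: Loose metal plate 100 (x) x 90 (y) x 4 mm, about 0.12 kg, starts flat on the bench, rib up. Origin: centre of underside; x points to the plain upper edge (x = +50 mm, the one to tuck, away from the robot), z out of the top. Black grip rib: 10 mm thick in y, upright on y = 0, from x = -40 to +5 mm, top at z = 36 mm. The lower edge (x = -50) has an upturned lip 10 mm high.
- corner_left (a point): Corner of the drip plate's upper edge, on the underside, at (+50, +45, 0) mm in the plate's frame.
- corner_right (a point): The other corner of the upper edge, on the underside, at (+50, -45, 0) mm in the plate's frame.
- board: Grey draining board 240 x 170 mm, fixed on a stand, sloping up away from the robot at 0.21 rad (12 degrees). Origin: centre of its upper face, 53 mm above the bench; x up the slope (-120 to +120 mm), y left, z square out of the face. Side edges 5.5 mm high leave 154 mm between them. The flap covers it from x = 23 mm up; hinge brackets at x = 99 to 117 mm.
- lap_line (a point): Point on the board's face at board x = 35 mm, y = 0, below the lower end of the flap's straight part; tucked depth counts from here up the slope. From here up, the flap's underside is parallel to the board and 7 mm above it; below, its lip flares up to a mouth about 13 mm high at x = 23 mm (lip's top 17 mm above the board).
- flap (a joint): Hinge of the steel splash flap (130 mm wide, 3 mm thick, 0.12 kg) lapped over the upper part of the board. 0 = at rest, grows as its lower edge lifts, rad; hinge axis along the board's y at board x = 108, z = 14 mm. At rest it stands on a stop, clear of the board, and does not press on it; lifted, it falls back to 0 by its own weight.
- timer: Bystander: small bench timer, 65 x 70 x 18 mm, to the left of the work. Origin: centre of its underside.
- bottle: Bystander: small white plastic reagent bottle with a screw cap, 42 mm across, 75 mm high, to the left of the work. Origin: centre of its underside.
Things that resemble listed ones, but are neither listed nor needed, are in the scene too. There is more than one size of the drip_plate; the one meant has the size given above.

How it is judged:
By the outcome, as a careful person would: the job done as asked, in the order asked, and still so for the second after the job is handed in, while the arm keeps its last pose, push and grip.
It also fails if it takes over 38 s, if anything falls off the work surface, if the arm or the gripper's body presses on something with over 40 N, if the wrist force passes 120 N, or if a joint passes its speed limit or range.

ROBOT

A 7-joint arm with a two-finger parallel gripper is mounted at the origin on a cart in front of the work surface, level with it; the furniture and walls round the work are solid. World frame = base frame: x ahead of the robot, y to its left, z up, the work surface at z = 0. Lengths are in m, angles in rad, forces in N, time in s.
With the tool pointing down it reaches from about 0.375 to 0.925 m from the base axis. Payload 3.1 kg.
Tool frame: the origin (TCP) lies between the finger pads; the fingertips stand 19 mm ahead of it and the grasp point (between the pads) is the TCP; z points along the fingers, y is the line along which they close (so a half turn about z gives the same grasp; the last joint's range is limited). The gripper opens to 85 mm and grips with 20 to 120 N. Pads are 22 mm wide; open, the fingers measure 114 mm over their backs; the gripper's body (76 mm by 85 mm) begins 54 mm behind the grasp point. The pads swing forward as they close: fully open they stand 13 mm farther back than shut.
Start: joints at [1.231, 0.383, 0.044, 1.598, -0.018, 1.161, -0.05], TCP at [0.156, -0.631, 0.25] pointing down, gripper open.
Joint ranges: [-2.61, 2.61], [-0.41, 2.15], [-1.48, 1.57], [0, 2.5], [-1.57, 4.71], [0.05, 1.97], [-2.85, 2.85]. Speed limits (rad/s): [2.79, 2.79, 3.14, 3.14, 3.14, 3.14, 3.14].

INTERFACE

Orientations are given as a unit quaternion [x, y, z, w].
In Python, from bench import move_ptp, movel, move_j, move_gripper, pause, inverse_kinematics, read_camera, camera_params, MotionError, sign_off, look_for, tip_of, read_time_s, read_qpos, read_joint_vel, read_effort, read_eef_pos, read_tcp_rot, read_ft_force, read_ft_torque, read_finger_gap, read_grasp_force gives the robot as it stands. Calls block until the motion is done:
- move_ptp(position, orientation): joint-space move of the TCP to a pose.
- movel(position, orientation=None, speed=0.15): straight line of the TCP; orientation=None keeps the orientation; speed is the mean speed in m/s.
- move_j(angles): joint-space move.
- move_gripper(opening, effort=None): finger opening in m; effort is the grip in N (None keeps the last); returns when the fingers have stopped.
- pause(seconds).
- inverse_kinematics(position, orientation): joint angles nearest the present ones, or None.
- read_camera(name): name is "scene" or "top"; returns the picture (384x512x3 uint8, red, green, blue); there is no depth.
- camera_params(name): a dict with "K" (3x3 intrinsics, pixels), "camera_from_world" (4x4, takes a point from world to camera coordinates). Camera axes: x right, y down, z forward; pixel columns grow to the right and rows downward; lengths in m; the calibration is good to about 2 mm. A picture is of the moment at which its call begins. camera_params takes no time and is no camera call.
A pose or a line that the arm cannot do raises MotionError and nothing moves.
- sign_off(): hands the job in; it is judged then, once.
Trained networks look in the newest picture that a camera, given by its name, has taken for a name from the list of things; names that differ only in an ending like _2 or _b are one class to them, and where a whole thing is asked for, a point or a joint stands for the part that bears it (a point fixed in the world has none). Each returns a list of dicts, best first, with "confidence" (0 to 1); they miss things now and then, are a little off and sometimes report something else, mostly with a low value. They report only what shows in the picture. A call takes as long as a camera call. They do not tell look-alikes from the thing itself.
- look_for(camera, name): "at" ([column, row] in pixels, amid what is visible of it).
- tip_of(camera, name): "at" ([column, row] in pixels: a listed point, or the origin of a listed thing).
Readings, each from a call of its own:
- read_time_s(): time.
- read_qpos(): joint angles.
- read_joint_vel(): joint speeds.
- read_effort(): joint torques, N m.
- read_eef_pos(): TCP position.
- read_tcp_rot(): TCP orientation.
- read_ft_force(): force on the tool from outside, world axes, zero at the start.
- read_ft_torque(): the same for the moment, N m.
- read_finger_gap(): finger opening in m.
- read_grasp_force(): force on a finger pad.
Only numpy, scipy, OpenCV 4.12 (cv2) and the standard library are available. Lean on these libraries where they do the work, as an engineer would, in place of code of your own. Each camera call takes 0.05 s, during which the arm holds its last target. There are 200 camera calls.

## Working session

There is one attempt and no reset: what is moved stays moved. The work goes in short steps, each a Python script; the robot and the scene stay as the last script left them, time stands still between calls to the robot, and variables do not carry over. Pictures are saved under pics/ and viewed, at most 10 in all, crops included, and the job is handed in when it is done.

```bash
mkdir -p pics; ls; cat > h.py <<'E'
import numpy as np, cv2
from bench import *
from scipy.spatial.transform import Rotation as R
def shot(c,f):
    im=read_camera(c); cv2.imwrite('pics/'+f,im[:,:,::-1]); return im
def ray(c,px):
    p=camera_params(c);K=np.array(p["K"]);T=np.array(p["camera_from_world"])
    d=T[:3,:3].T@np.linalg.inv(K)@np.array([px[0],px[1],1.]); o=-T[:3,:3].T@T[:3,3]; return o,d
def onz(c,px,z):
    o,d=ray(c,px); return o+d*(z-o[2])/d[2]
def proj(c,P):
    p=camera_params(c);T=np.array(p["camera_from_world"]);q=np.array(p["K"])@(T[:3,:3]@np.array(P)+T[:3,3]); return q[:2]/q[2]
def tri(a,b):
    (o1,d1),(o2,d2)=ray('scene',a),ray('top',b)
    A=np.stack([d1,-d2],1);s=np.linalg.lstsq(A,o2-o1,rcond=None)[0]
    p,q=o1+s[0]*d1,o2+s[1]*d2; return (p+q)/2,np.linalg.norm(p-q)
E
python3 - <<'E'
from h import *
for c in('top','scene'):
    shot(c,c+'0.png')
    o,_=ray(c,[0,0]);print(c,o)
    for n in('drip_plate','corner_left','corner_right','board','lap_line','timer','bottle'):
        print(n,[(np.round(d['at'],1).tolist(),round(d['confidence'],2)) for d in tip_of(c,n)[:4]])
print(read_time_s(),read_tcp_rot(),read_ft_force())
E
```

```text
pics
top [ 0.34056175 -0.05822812  1.38486455]
drip_plate [([250.3, 200.7], 0.8), ([240.1, 245.2], 0.69)]
corner_left [([231.1, 252.0], 0.92), ([234.5, 191.5], 0.6)]
corner_right [([257.9, 183.1], 0.92), ([230.8, 234.5], 0.57), ([352.0, 192.4], 0.26)]
board [([350.2, 206.8], 0.6)]
lap_line [([350.7, 198.0], 0.77)]
timer [([161.4, 179.1], 0.82)]
bottle [([190.4, 195.4], 0.55), ([258.9, 183.3], 0.52)]
scene [-0.05064049  0.61999988  0.82717016]
drip_plate [([274.8, 244.6], 0.88), ([240.7, 215.3], 0.72)]
corner_left [([275.4, 257.4], 0.76), ([216.8, 226.3], 0.63)]
corner_right [([254.7, 244.1], 0.65), ([231.7, 208.7], 0.59)]
board [([310.7, 162.2], 0.81)]
lap_line [([300.1, 158.3], 0.76)]
timer [([149.4, 264.7], 0.94)]
bottle [([191.7, 251.1], 0.69)]
0.8 [9.92697962e-01 1.20626504e-01 3.42833075e-05 3.87378650e-05] [ 0.35828744 -0.27677003  0.66335185]
```

```bash
python3 - <<'E'
import cv2
a=cv2.imread('pics/top0.png')[130:290,130:400];b=cv2.imread('pics/scene0.png')[110:310,110:400]
cv2.imwrite('pics/topc.png',cv2.resize(a,None,fx=2.9,fy=2.9,interpolation=cv2.INTER_CUBIC))
cv2.imwrite('pics/scenec.png',cv2.resize(b,None,fx=2.7,fy=2.7,interpolation=cv2.INTER_CUBIC))
E
```

```text
(no output)
```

View pics/topc.png

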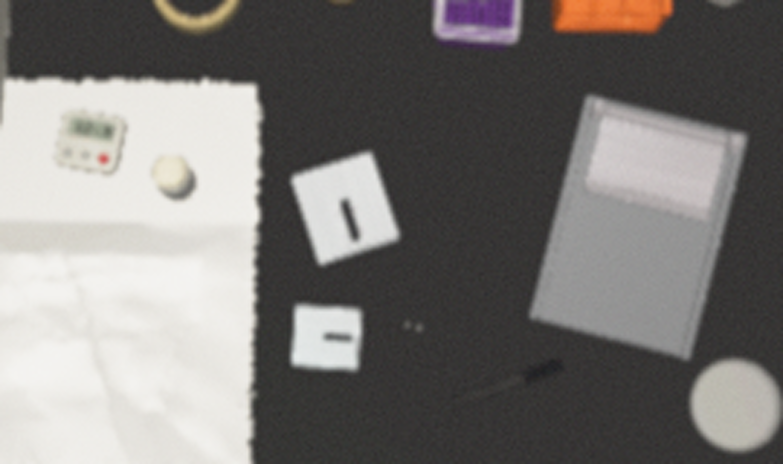

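View pics/scenec.png

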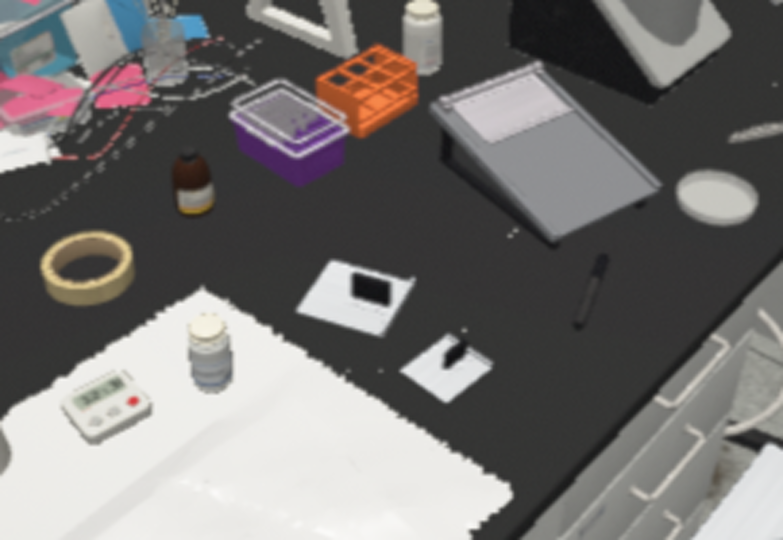

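The top view shows two plates, the larger around (249,202) and the smaller around (243,247). The board is around (350,207), with the flap at its far end. Next I'll measure the sizes and fit the poses.

```bash
cat > m.py <<'E'
from h import *
from scipy.optimize import least_squares
def full(px,s,o): return [[(x+.5)/s-.5+o[0],(y+.5)/s-.5+o[1]] for x,y in px]
T=lambda p:full(p,2.9,(130,130)); S=lambda p:full(p,2.7,(110,110))
def fit(sets,x0,slope=0.,z0=0.,fz=True):
    # sets: [(cam, px list, local pts)]
    def res(v):
        M=R.from_euler('z',v[2])*R.from_euler('y',-slope)
        return np.concatenate([proj(c,M.apply(l)+[v[0],v[1],z0])-p for c,P,L in sets for p,l in zip(P,L)])
    s=least_squares(res,x0,loss='soft_l1'); return s.x,np.round(res(s.x),1)
if __name__=='__main__':
    def sz(P,z):
        Q=[onz('top',p,z) for p in P]
        print(np.round([np.linalg.norm(Q[i]-Q[i-1])*1e3 for i in range(4)]),np.round(np.mean(Q,0),3))
    big=T([(292,178),(373,152),(400,240),(320,265)]); sz(big,.004)
    sz(T([(293,304),(361,307),(359,371),(291,367)]),.004)
    h=.0055
    B=np.array([[.12,.085,h],[.12,-.085,h],[-.12,-.085,h],[-.12,.085,h]])
    bt=T([(587,95),(747,133),(690,360),(530,318)]); bs=S([(433,107),(540,64),(660,187),(555,240)])
    for st in([('top',bt,B)],[('scene',bs,B)],[('top',bt,B),('scene',bs,B)]): print('board',*fit(st,[.6,-.3,-.2],.21,.053))
    P=np.array([[.05,.045,.004],[.05,-.045,.004],[-.05,-.045,.01],[-.05,.045,.01]])
    ps=S([(297,310),(331,261),(414,278),(382,335)])
    for st in([('top',big,P)],[('scene',ps,P)],[('top',big,P),('scene',ps,P)]): print('plate',*fit(st,[.4,-.05,.3]))
E
python3 m.py
```

```text
[100.  93. 101.  90.] [ 0.574 -0.049  0.004]
[67. 73. 68. 72.] [ 0.435 -0.03   0.004]
board [ 0.55007922 -0.35410659 -0.23697979] [-0.1  0.   0.   0.4 -0.1 -0.6  0.1  0.1]
board [ 0.54712513 -0.35358749 -0.25322074] [-0.5 -0.6 -0.3  0.7  1.8  0.3 -0.1 -0.5]
board [ 0.54918186 -0.35404525 -0.24216851] [ 0.1  0.2  0.2  0.9 -0.3 -0.2 -0.   0.2 -1.1 -0.6 -1.2  0.4  1.3 -0.3
 -0.1 -0.9]
plate [ 0.57351859 -0.04946889  0.31509114] [ 0.4 -0.  -0.4  0.6  0.  -0.2  0.  -0.2]
plate [ 0.57535736 -0.04803255  0.32579442] [-0.5  0.4  0.1 -0.1  0.2  0.6  0.2 -1. ]
plate [ 0.57449146 -0.04865806  0.32052055] [ 0.1 -0.2 -0.8  0.2 -0.2 -0.6 -0.1 -0.5 -0.2  0.3  0.6 -0.1  0.6  0.7
  0.4 -0.9]
```

```bash
cat > g.py <<'E'
from h import *
RX=R.from_euler('x',np.pi)
PL=np.array([.5743,-.0488,0.]);PY=.320
BO=np.array([.5495,-.354,.053]);BY=-.241
GX,GZ=-.017,.026
MB=R.from_euler('z',BY)*R.from_euler('y',-.21)
MP=R.from_euler('z',PY)
QP=(MP*RX).as_quat();QB=(MB*RX).as_quat()
def bp(x,y,z): # TCP for plate centre at board (x,y,z)
    return BO+MB.apply([x+GX,y,z+GZ])
N=MB.apply([0,0,1])
def fb(): return MB.inv().apply(read_ft_force())
E
python3 - <<'E'
from g import *
p=PL+MP.apply([GX,0,GZ])
for q,o in((p,QP),(p+[0,0,.12],QP),(bp(-.045,0,.08),QB),(bp(.015,0,0),QB)): print(np.round(q,3),inverse_kinematics(q,o))
move_gripper(.045,60)
move_ptp(p+[0,0,.09],QP); print(read_time_s())
movel(p); print(read_time_s(),read_ft_force(),read_eef_pos()-p)
move_gripper(0,80); print(read_time_s(),read_finger_gap(),read_grasp_force(),read_ft_force())
E
```

```text
[ 0.558 -0.054  0.026] [ 0.36389082  0.55798302 -0.40727561  1.93312336  0.32573933  0.71469688
 -1.48751848]
[ 0.558 -0.054  0.146] [ 0.45837751  0.38500239 -0.5139974   1.88249355  0.23192116  0.93290781
 -1.4142455 ]
[ 0.469 -0.334  0.144] [ 0.70735926  0.27976905 -0.1382339   2.00452004 -0.05038906  0.66208116
 -1.19689942]
[ 0.542 -0.352  0.078] [ 0.61912394  0.48690671 -0.09439453  1.87140093 -0.0314409   0.58450105
 -1.24722848]
3.8083
4.5583 [ 0.25526456  0.10826989 -0.22001616] [7.27886678e-04 2.58516668e-05 5.16950652e-04]
4.975 0.008800653496857715 79.06011700630188 [0.30511566 0.02938542 4.64199376]
```

```bash
python3 - <<'E'
from g import *
p=read_eef_pos(); movel(p+[0,0,.16],speed=.2)
move_ptp(bp(-.045,0,.08),QB); movel(bp(-.045,0,.02)); pause(.3)
print(read_time_s(),fb(),read_finger_gap(),read_ft_torque())
shot('top','t1.png');shot('scene','s1.png')
for c in('top','scene'):
    for n in('corner_left','corner_right'): print(c,n,[(np.round(d['at'],1).tolist(),round(d['confidence'],2)) for d in tip_of(c,n)[:3]])
for x in([.05,.045,0],[.05,-.045,0]): 
    q=BO+MB.apply(np.array(x)+[-.045,0,.02]); print(proj('top',q),proj('scene',q))
a=cv2.imread('pics/t1.png')[150:270,290:400];b=cv2.imread('pics/s1.png')[110:230,240:370]
cv2.imwrite('pics/j1.png',np.hstack([cv2.resize(x,(400,480),interpolation=cv2.INTER_CUBIC) for x in(a,b)]))
E
```

```text
7.925 [ 0.22621421  0.12690302 -0.71972844] 0.008866518833121275 [ 0.04207582  0.28599107 -0.01875476]
top corner_left [([339.4, 204.8], 0.86), ([230.5, 252.8], 0.79)]
top corner_right [([230.6, 236.1], 0.74), ([365.4, 211.8], 0.7)]
scene corner_left [([300.5, 162.4], 0.79), ([274.1, 257.6], 0.72)]
scene corner_right [([326.2, 155.8], 0.94), ([317.4, 167.5], 0.73), ([255.8, 245.1], 0.59)]
[336.2437467  202.94700611] [300.76345978 163.71841281]
[365.72259006 210.38393049] [321.99600876 154.87856002]
```

View pics/j1.png

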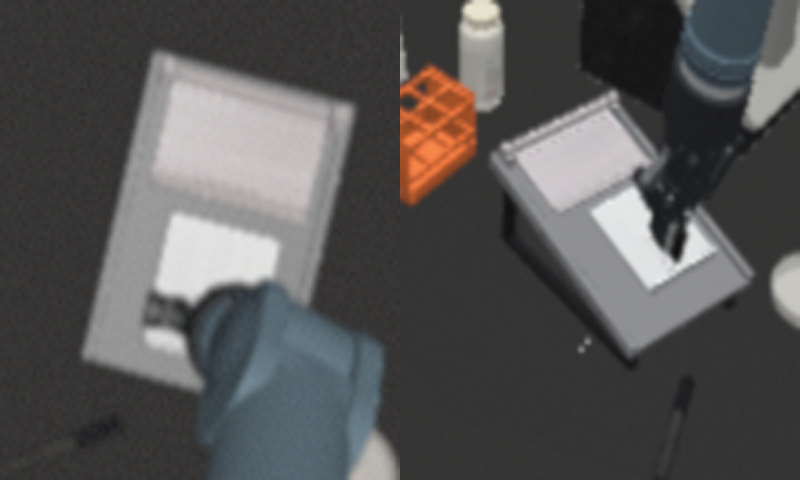

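The plate is held level with the board, with its upper corners in the top view near (338,203) and (367,210). It hasn't reached the flap's lower edge, so I'll lay it down now.

```bash
cat >> g.py <<'E'
def press(F,f0,step=.0005,n=30):
    for i in range(n):
        f=fb()[2]-f0
        if f>=F: break
        movel(read_cmd()-N*step,QB,speed=.02)
    return f
import json,os
E
python3 - <<'E'
from g import *
f0=fb(); z=.008
movel(bp(-.045,0,z),QB,speed=.06)
while z>-.008:
    f=fb()-f0
    if f[2]>5: break
    z-=.001; movel(bp(-.045,0,z),QB,speed=.02)
print(read_time_s(),z,f,read_ft_torque(),MB.inv().apply(read_eef_pos()-bp(-.045,0,0)))
shot('top','t2.png');shot('scene','s2.png')
for c in('top','scene'):
    for n in('corner_left','corner_right'): print(c,n,[(np.round(d['at'],1).tolist(),round(d['confidence'],2)) for d in tip_of(c,n)[:3]])
a=cv2.imread('pics/t2.png')[155:255,300:400];b=cv2.imread('pics/s2.png')[120:220,260:360]
cv2.imwrite('pics/j2.png',np.hstack([cv2.resize(x,(400,400),interpolation=cv2.INTER_CUBIC) for x in(a,b)]))
E
```

```text
10.575 0.0 [-4.25234696  1.00373658 12.95205852] [0.62122301 0.84523712 0.07806755] [ 1.48637381e-04 -9.38439265e-05  1.43694787e-03]
top corner_left [([228.7, 253.7], 0.7)]
top corner_right [([230.3, 234.5], 0.9), ([364.6, 211.7], 0.63)]
scene corner_left [([300.0, 166.2], 0.7)]
scene corner_right [([321.2, 160.7], 0.79), ([256.8, 245.3], 0.66)]
```

View pics/j2.png

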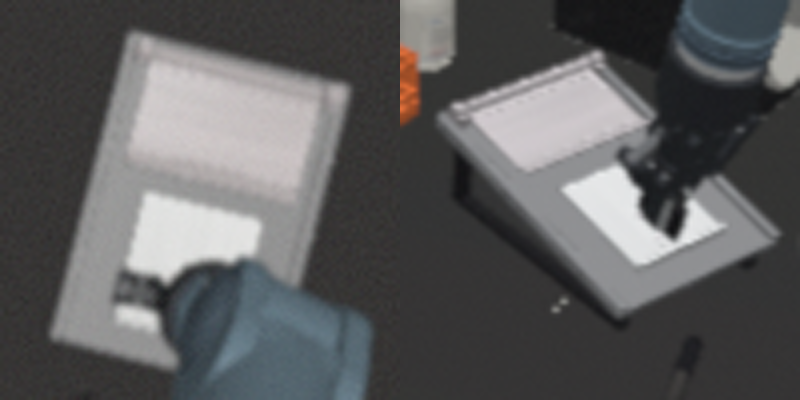

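```bash
cat > f.py <<'E'
from m import *
import g
h=.0055
B=np.array([[.12,.085,h],[.12,-.085,h],[-.12,.085,h]])
P=lambda l:np.array([[.05,.045,.004],[.05,-.045,.004],[-.05,.045,.01]])
def rel(pt,Lt,ps,Ls):
    for name,st in(('top',[('top',pt,Lt)]),('scene',[('scene',ps,Ls)]),('both',[('top',pt,Lt),('scene',ps,Ls)])):
        def res(v):
            return np.concatenate([proj(c,g.BO+g.MB.apply(R.from_euler('z',v[2]).apply(l)+[v[0],v[1],0]))-p for c,Pq,L in st for p,l in zip(Pq,L)])
        s=least_squares(res,[0,0,0],x_scale=[.01,.01,.1]);print(name,np.round(s.x*1e3,1),np.round(s.fun,1))
T2=lambda p:full(p,4,(300,155)); S2=lambda p:full([(x-400,y) for x,y in p],4,(260,120))
if __name__=='__main__':
    q=P(0)
    print('board offset');rel(T2([(130,31),(350,88),(52,340)]),B,S2([(440,117),(603,53),(622,317),(780,237)]),np.array([B[0],B[1],B[2],[-.12,-.085,h]]))
    print('plate');rel(T2([(147,193),(262,219),(115,325)]),q,S2([(562,188),(638,265),(727,225)]),np.array([q[0],q[2],[-.05,-.045,.01]]))
E
python3 f.py
```

```text
board offset
top [-0.3 -0.   0.8] [-0.   0.3  0.2 -0.2 -0.2 -0.1]
scene [ -1.5  -0.8 -16.4] [-0.  -0.4 -0.9  1.2 -0.3 -1.   1.1  0.4]
both [-1.1 -0.2 -7.3] [ 0.3  0.4  0.5  0.3 -0.4 -0.1 -0.4 -0.2 -1.5  1.1 -0.1 -1.   1.   0.1]
plate
top [-44.4  -2.6  24.6] [-0.5  0.2  0.1  0.3  0.4 -0.5]
scene [-42.3  -1.8 -20.5] [-0.4 -0.3  0.5 -0.1 -0.1  0.5]
both [-43.5  -1.7   5.6] [-0.3 -0.4  0.1  0.3 -0.1 -1.2 -0.3  0.3  1.3  0.2  0.2  0.3]
```

```bash
python3 - <<'E'
from g import *
z=.0006
tb=np.array([.042,.286,-.019]);f0=np.array([.23,.13,-.72])
movel(bp(-.043,.0015,z),QB,speed=.03)
for x in(-.036,-.028,-.02,-.012,-.004,.004,.010):
    movel(bp(x,.0015,z),QB,speed=.04)
    f=fb()-f0; t=MB.inv().apply(read_ft_torque()-tb)
    print(x,np.round(f,2),np.round(t,3),np.round(MB.inv().apply(read_eef_pos()-bp(x,.0015,z))*1e3,2))
    if abs(f[0])>15: break
    if f[2]<4: z-=.0004
    if f[2]>12: z+=.0004
print(read_time_s(),z)
shot('top','t3.png');shot('scene','s3.png')
for c in('top','scene'):
    print(c,[(np.round(d['at'],1).tolist(),round(d['confidence'],2)) for n in('corner_left','corner_right') for d in tip_of(c,n)[:2]])
a=cv2.imread('pics/t3.png')[155:255,300:400];b=cv2.imread('pics/s3.png')[120:220,260:360]
cv2.imwrite('pics/j3.png',np.hstack([cv2.resize(x,(400,400),interpolation=cv2.INTER_CUBIC) for x in(a,b)]))
E
```

```text
-0.036 [-7.07  0.34 13.91] [0.191 0.994 0.043] [-2.01 -1.01  0.85]
-0.028 [-3.17 -1.18  7.37] [-0.086  0.306  0.025] [ 0.3  -0.75  0.49]
-0.02 [-4.31 -1.39  9.85] [-0.044  0.61  -0.027] [-0.82 -0.77  0.47]
-0.012 [-4.1  -0.61 10.18] [-0.094  0.533 -0.033] [-0.58 -0.77  0.47]
-0.004 [-4.23  0.22  9.4 ] [-0.052  0.573 -0.051] [-0.43 -0.69  0.48]
0.004 [-3.88 -0.5   9.24] [-0.072  0.506 -0.033] [-0.33 -0.71  0.47]
0.01 [-5.62 -0.23 10.05] [-0.036  0.667  0.018] [-0.65 -0.63  0.48]
13.5 0.001
top [([232.4, 255.0], 0.85), ([230.7, 236.8], 0.94)]
scene [([277.8, 260.8], 0.68), ([287.1, 158.7], 0.61), ([257.9, 246.2], 0.73)]
```

View pics/j3.png

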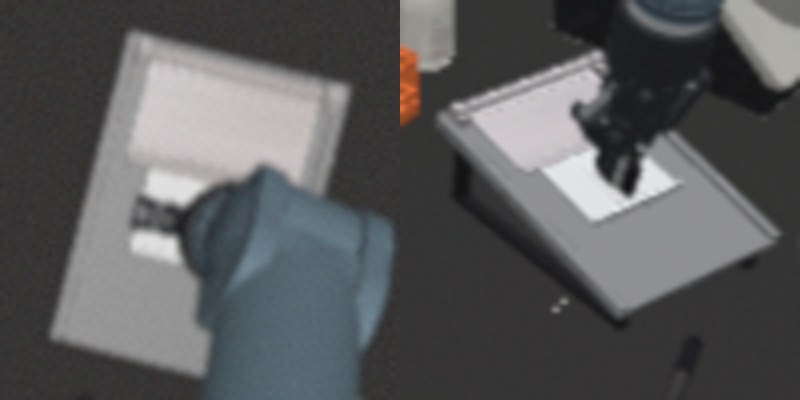

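```bash
python3 - <<'E'
from f import *
UL,UR,LL,LR=[.05,.045,0.],[.05,-.045,.004],[-.05,.045,0.],[-.05,-.045,0.]
A=np.array
print('j2');rel(T2([(147,193),(262,219),(115,325)]),A([UL,UR,LL]),S2([(562,188),(638,265),(727,225)]),A([UL,LL,LR]))
print('j3');rel(T2([(131,256)]),A([LL]),S2([(593,222),(682,183)]),A([LL,LR]))
# segmentation edges in both cameras
for c,f in(('top','t3'),('scene','s3')):
    im=cv2.imread(f'pics/{f}.png'); x0,y0=(325,190) if c=='top' else (290,150)
    roi=im[y0:y0+35,x0:x0+50].astype(int); m=(roi.min(2)>175).astype(np.uint8)
    print(c); 
    pp=cv2.resize(im[y0-5:y0+40,x0-5:x0+55],None,fx=10,fy=10,interpolation=cv2.INTER_CUBIC)
    for v,col in((UL,0),(LL,0),(LR,0)):pass
    for xs in(.010,.015):
        for a,b in((LL,LR),(LL,UL)):
            q=[proj(c,g.BO+g.MB.apply(A(k)+[xs,0,0])) for k in(a,b)]
            q=[tuple(int(t) for t in ((k-[x0-5,y0-5]+.5)*10)) for k in q]
            cv2.line(pp,q[0],q[1],(0,0,255) if xs<.012 else (0,180,0),1)
    cv2.imwrite(f'pics/z_{c}.png',pp)
cv2.imwrite('pics/z.png',cv2.resize(np.hstack([cv2.imread('pics/z_top.png'),cv2.imread('pics/z_scene.png')]),(800,300)))
E
```

```text
j2
top [-44.6  -3.5  33. ] [-0.5  0.3  0.2  0.3  0.3 -0.6]
scene [-36.9  -8.3   7.7] [-0.2 -0.8  0.8  0.3 -0.6  0.5]
both [-41.7  -4.4  29.9] [ 0.  -0.6  0.8 -0.5  0.8 -1.5 -0.3  0.9  1.3  1.8 -0.4  1.5]
j3
top [ 5.6 -3.7 -6.6] [ 0. -0.]
scene [ 17.8  -8.4 -18. ] [ 0.5 -0.4 -0.5  0.5]
both [13.4 -2.  52.9] [ 0.8 -1.5  1.3  1.4 -0.9  1. ]
top
scene
```

View pics/z.png

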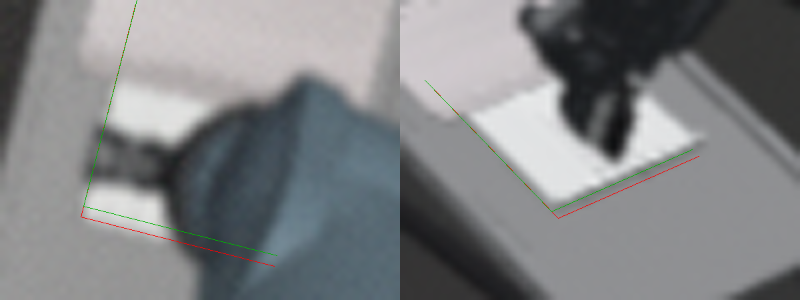

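The plate is under the flap, square to the board and near its middle. It sits a few millimetres short, with its centre at about 12 mm against a target of 15. The flap's outline hasn't changed. I'll slide it the last bit and set the press force.

```bash
python3 - <<'E'
from g import *
f0=np.array([.23,.13,-.72]);tb=np.array([.042,.286,-.019]); z=.001;x=.013
movel(bp(x,.002,z),QB,speed=.03)
for i in range(6):
    pause(.25); f=fb()-f0; print(z,np.round(f,2),np.round(MB.inv().apply(read_ft_torque()-tb),3))
    if 9.3<f[2]<11.5: break
    z-=np.clip((10.3-f[2])/9000,-.0006,.0006); movel(bp(x,.002,z),QB,speed=.02)
print(read_time_s(),read_finger_gap(),read_grasp_force(),np.round(MB.inv().apply(read_eef_pos()-bp(x,.002,z))*1e3,2))
shot('top','t4.png');shot('scene','s4.png')
a=cv2.imread('pics/t4.png')[155:255,300:400];b=cv2.imread('pics/s4.png')[120:220,260:360]
cv2.imwrite('pics/j4.png',np.hstack([cv2.resize(x,(400,400),interpolation=cv2.INTER_CUBIC) for x in(a,b)]))
E
```

```text
0.001 [-5.68 -0.02 11.22] [-0.034  0.765 -0.006]
14.3 0.008516173888197516 79.97448563575745 [-1.26 -0.93  0.49]
```

View pics/j4.png

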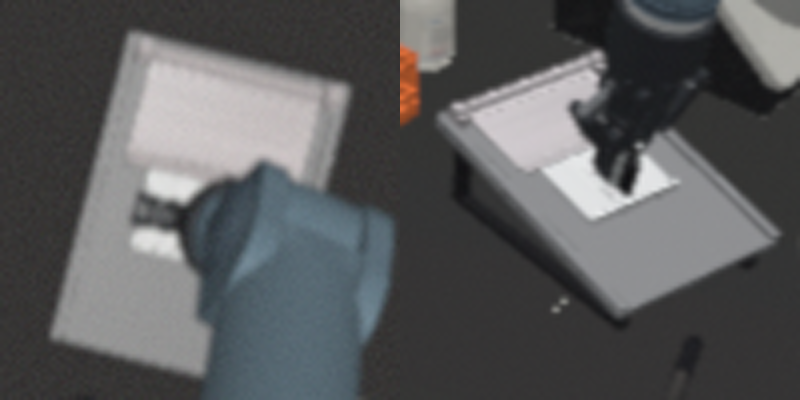

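```bash
python3 - <<'E'
from g import *
print((R.from_quat(QB).inv()*R.from_quat(read_tcp_rot())).as_rotvec(), fb()[2]+.72, read_time_s())
print(sign_off())
E
```

```text
[-0.00080763 -0.00266886  0.00078489] 11.247546732689969 14.4
the job is handed in; nothing more can be done
None
```

I handed the job in at 14.4 s: the plate is tucked an estimated 29 mm under the flap (camera estimates differ by a few mm), square and near the middle. It is still held by its rib and pressed onto the board at about 11 N. The flap looks unmoved, and I never touched the timer or bottle.

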